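# Press a glued phone cover down with the inner knob of a coaxial press

## Robot

A 6-joint arm with a two-finger parallel gripper is mounted at the origin on the work surface. World frame = base frame: x ahead of the robot, y to its left, z up, the work surface at z = 0. Lengths are in mm, angles in degrees, forces in N, time in s.
With the tool pointing down it reaches from about 425 to 950 mm from the base axis. Payload 3.5 kg.
Tool frame: the origin (TCP) lies at the very end of the fingers, on their centre line; the grasp point (between the pads) lies 19 mm behind it; z points along the fingers, y is the line along which they close (so a half turn about z gives the same grasp; the last joint's range is limited). The gripper opens to 85 mm and grips with 20 to 120 N. Pads are 22 mm wide; open, the fingers measure 114 mm over their backs; the gripper's body (76 mm by 85 mm) begins 54 mm behind the grasp point. The pads swing forward as they close: fully open they stand 13 mm farther back than shut.
Start: joints at [-76.604, 16.404, 90.338, -0, 73.258, -8.594], TCP at [252.773, -625.869, 231.325] pointing down, gripper open.
Joint ranges: [-158.93, 158.93], [-51.34, 127.21], [12.03, 142.37], [-87.48, 267.48], [13.55, 161.25], [-162.69, 162.69]. Speed limits (degrees/s): [159.86, 159.86, 180, 180, 180, 180].

## Interface

Orientations are given as [roll, pitch, yaw] about the fixed x, y, z axes, in that order (R = Rz(yaw) Ry(pitch) Rx(roll)).
In Python, from cell import manip, effector, kin, optics, order gives the robot as it stands. Calls block until the motion is done:
- manip.move_ptp(position, orientation): joint-space move of the TCP to a pose.
- manip.move_straight(position, rot=None, feed=150): straight line of the TCP; rot=None keeps the orientation; feed is the mean speed in mm/s.
- manip.set_joints(angles): joint-space move.
- effector.open_jaws() and effector.close(): open the fingers fully, or close them until they stop; the grip force is fixed at half the most.
- manip.pause(seconds).
- kin.inverse_kinematics(position, orientation): joint angles nearest the present ones, or None.
- manip.observe(): the state.
- optics.get_image(name): name is "scene" or "top" or "wrist"; returns (picture, depth): 384x512x3 uint8, blue, green, red; 384x512 float32, mm along the optical axis (not along the pixel's ray), 0 where there is no reading.
- optics.get_calibration(name): a dict with "camera_matrix" (3x3 intrinsics, pixels), "R" (3x3) and "t" (3): a world point X has camera coordinates R X + t. Camera axes: x right, y down, z forward; pixel columns grow to the right and rows downward; lengths in mm; the calibration is good to about 2 mm. A picture is of the moment at which its call begins: read the wrist's pose just before it. get_calibration takes no time and is no camera call; for the wrist camera it gives the pose at the moment of the call.
A pose or a line that the arm cannot do raises manip.PlanningError and nothing moves.
- order.job_done(): hands the job in; it is judged then, once.
The state is a dict: "clock": time; "joint_pos": joint angles; "dq": joint speeds; "joint_torque": joint torques, N m; "tool_pos": TCP position; "orientation": TCP orientation; "wrist_force": force on the tool from outside, world axes, zero at the start; "ft_torque": the same for the moment, N m; "opening": opening from 0.0 (shut) to 1.0 (fully open); "finger_force": force on a finger pad.
Only numpy, scipy, OpenCV 4.12 (cv2) and the standard library are available. Lean on these libraries where they do the work, as an engineer would, in place of code of your own. Each camera call takes 0.05 s, during which the arm holds its last target. There are 200 camera calls.

## Task

Push the loaded tray fully home under the small phone press, then turn only the small inner knob on top clockwise until the foot meets the phone's glued back cover and presses on it with about 25 N (feel it come on through the knob; 45 N would crack the cover). The wide outer ring around the knob is already set: do not turn it or lean on it. Leave the press clamped like that, let go, and leave the screwdriver, spare phone and plug adapter beside the press where they are.

Things in the scene. Friction and masses are not known exactly. Their poses are not given: they have to be found in the camera images.
- press: small bench press of grey base (190 x 150 x 12 mm), two aluminium posts and an aluminium crossbeam (56 deep x 146 wide, underside 95 mm and top 117 mm above the table), fixed to the table. Origin: on the table, on the vertical axis shared by knob, ring and foot. Its x axis points from the tray's front towards the back, y to its left, z up.
- tray: grey plastic tray, 86 mm wide, 162 mm long, with a black phone (148 x 72 x 6 mm) fixed face down in it. It slides along the press's x between the posts with about 2 N of friction; it starts 45 to 75 mm out to the front. Origin: centre of the part of its underside that lies on the press axis when home. Phone's back: 10.5 mm above this origin; the cover's top 1 to 5 mm above that (not measured).
- tray_tab (a point): middle of the top edge of the front face of the tray's upright front tab. The tab is 70 mm wide (along the press's y), 8 mm thick (it reaches 8 mm from this point along the press's +x) and its top is 48 mm above the table; it stands 36 mm tall. With the tray home this point is 103 mm in front (-x) of the press axis, clear of the crossbeam.
- knob (a joint): small inner knob on top of the press: round black fluted cylinder 26 mm in diameter, 22 mm tall, vertical axis, white pointer line on top. Value in rad, growing clockwise seen from above: 0 is foot fully up (where it starts), stop at 1.9. Each rad lowers the foot by 6 mm. It has a steady drag of about 0.26 N m and stays where it is left; part of the drag lingers in readings taken at rest, so compare like steps.
- knob_top (a point): centre of the knob's flat top, on the axis, 155.5 mm above the table; the knob's side reaches down 22 mm from here.
- ring_mark (a point): white mark on the top face of the wide outer ring, 24 mm from the axis. The ring is a black fluted disc 60 mm in diameter and 14 mm tall round the same axis, right under the knob; its top face is 133 mm above the table, 22.5 mm below the knob's top. It turns very easily (0.012 N m) and must stay as it is set.
- foot: steel press foot with a sprung rubber sole (20 N/mm), 26 mm wide, driven down by the knob onto the phone's 50 mm square dark metal cover. Origin: centre of the sole unloaded, at the start 30.2 mm above the table. The sole meets the cover at 0.35 to 1.05 rad of knob, which no pose tells; from there the force grows about 110 N per rad of knob, and each newton adds 0.006 N m of load on the knob.
- driver: screwdriver, 160 mm long, lying beside the press (bystander). Origin at its underside.
- spare_phone: second black phone, 146 x 71 x 8 mm, on the table (bystander)
- adapter: black plug adapter, 50 x 32 x 28 mm, beside the tray, to the right (bystander)

How it is judged (in metres and radians):
On the way, in this order (a step that is already met when the one before it is completed fails the run):
1. the tray is pushed fully home (x of tray_tab in the frame of press above -0.106 m), for 0.2 s.
2. the foot presses on the phone's cover with 17 to 33 N (contact force between foot and tray between 17 and 33 N and x of tray_tab in the frame of press above -0.106 m), for 0.2 s.
At the end, for the whole second after the job is handed in: the tray is within 3 mm of home, the foot presses on the phone's cover with 17 to 33 N, and the outer ring's mark is within 3 mm of where it was (all of step 2 and distance of ring_mark from where it was at the start of the episode below 0.003 m); the robot touches nothing.
It fails at once if the foot presses on the phone with more than 45 N (contact force between foot and tray above 45 N).
It fails at once if the outer ring is turned (its mark moves more than 3 mm) (distance of ring_mark from where it was at the start of the episode above 0.003 m).
It fails at once if the robot leans on the outer ring with more than 8 N (contact force between any of the fingers, the arm and ring above 8 N).
It fails at once if a bystander is pushed more than 30 mm (distance of any of driver, spare_phone, adapter from where it was at the start of the episode above 0.03 m).
It also fails if it takes over 69 s, if anything falls off the work surface, if the arm or the gripper's body presses on something with over 40 N, if the wrist force passes 120 N, or if a joint passes its speed limit or range.

## Working session

There is one attempt and no reset: what is moved stays moved. The work goes in short steps, each a Python script; the robot and the scene stay as the last script left them, time stands still between calls to the robot, and variables do not carry over. Pictures are saved under pics/ and viewed, at most 10 in all, crops included, and the job is handed in when it is done.

```bash
ls; mkdir -p pics; python3 - <<'E'
from cell import manip, effector, kin, optics, order
import cv2,numpy as np
for n in("top","scene"):
    im,d=optics.get_image(n); cv2.imwrite(f"pics/{n}0.png",im); np.savez(f"{n}0.npz",im=im,d=d,**optics.get_calibration(n))
    c=optics.get_calibration(n); print(n,c["camera_matrix"].tolist(),(-c["R"].T@c["t"]).round(1),c["R"].round(3).tolist())
s=manip.observe(); print(s)
E
```

```text
pics
top [[466.3315909314879, 0.0, 257.97593928080113], [0.0, 466.3315909314879, 187.67404510924968], [0.0, 0.0, 1.0]] [466.5  58.4 997. ] [[0.016, -1.0, 0.007], [-0.99, -0.017, -0.142], [0.142, -0.005, -0.99]]
scene [[404.19966875294, 0.0, 250.54400312576666], [0.0, 404.19966875294, 188.4232075236197], [0.0, 0.0, 1.0]] [1083.9 -258.   862. ] [[0.485, 0.874, 0.005], [0.686, -0.377, -0.622], [-0.542, 0.305, -0.783]]
{'clock': 0.1, 'joint_pos': array([-7.66051663e+01,  1.64521752e+01,  9.04173430e+01,  2.08685632e-04,
        7.32566922e+01, -8.59332686e+00]), 'dq': array([ 0.00872071, -0.15061911, -0.2225068 ,  0.08135581, -0.0695867 ,
       -0.05989926]), 'joint_torque': array([ 5.83145975e-04, -4.07294369e+01, -2.93697792e+01, -1.55569624e-04,
        3.40345301e-03,  3.36701376e-06]), 'tool_pos': array([ 252.62735828, -625.28745306,  230.01351639]), 'orientation': array([-1.79875236e+02, -1.90558207e-02,  2.19880794e+01]), 'wrist_force': array([-0.15005751, -0.69704265, -0.06092884]), 'ft_torque': array([-0.05881423,  0.01610955, -0.00235063]), 'finger_force': 0.0, 'opening': 1.0000148560508741}
```

View pics/top0.png

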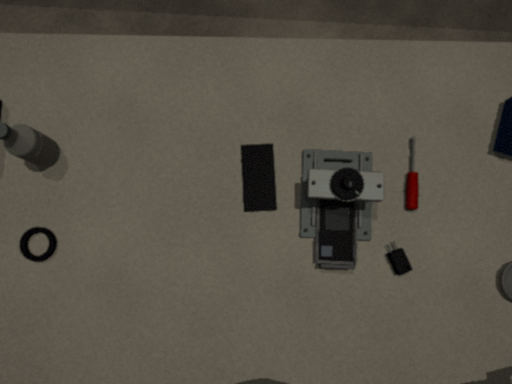

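View pics/scene0.png

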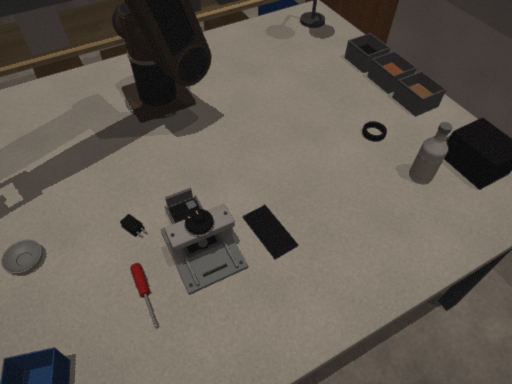

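The top view shows the press with its ring and knob at about (346,184), the crossbeam at (345,185) and the tray front tab at about (334,265), towards the robot. The driver at (412,190) and adapter at (399,261) are on the right, and the spare phone at (258,178) is on the left. Next I localise coarsely and look from close by.

```bash
cat > h.py <<'E'
from cell import manip, effector, kin, optics, order
import cv2,numpy as np
from scipy.spatial.transform import Rotation as Rot
def ray(c,px,z):
    "pixels (n,2) -> world points on plane z"
    K,R,t=c["camera_matrix"],c["R"],c["t"]
    d=np.c_[np.atleast_2d(px),np.ones(len(np.atleast_2d(px)))]@np.linalg.inv(K).T@R
    o=-R.T@t
    return o+d*((z-o[2])/d[:,2])[:,None]
def proj(c,X):
    p=(np.atleast_2d(X)@c["R"].T+c["t"])@c["camera_matrix"].T
    return p[:,:2]/p[:,2:]
E
python3 - <<'E'
from h import *
c=dict(np.load("top0.npz")); im=c["im"]; g=cv2.cvtColor(im,cv2.COLOR_BGR2GRAY)
print("ring c",ray(c,[[347,184]],133).round(1))
d=c["d"][170:200,300:390]; 
X=np.array([ray(c,[[u,v]],0)[0] for u,v in[(346,184)]])
# bright beam
m=np.zeros_like(g); m[160:210,295:395]=(g[160:210,295:395]>130)
print(g[185,300:390:3])
ks=cv2.findContours(m,0,2)[0]; k=max(ks,key=cv2.contourArea); r=cv2.minAreaRect(np.vstack([q for q in ks if cv2.contourArea(q)>30])); b=ray(c,cv2.boxPoints(r),117); print(b.round(1),np.linalg.norm(np.diff(b,axis=0),axis=1).round(1))
o=ray(c,[[347,184]],133)[0]
yaw0=0
for h in (330,):
    p=o+[-130,0,h-133]
    print(kin.inverse_kinematics(p.tolist(),[180,0,0]),kin.inverse_kinematics(p.tolist(),[180,0,90]))
w=optics.get_calibration("wrist"); print(w["camera_matrix"].round(1).tolist())
s=manip.observe(); T=Rot.from_euler("xyz",s["orientation"],degrees=True)
print("cam in tool",T.inv().apply(-w["R"].T@w["t"]-s["tool_pos"]).round(1),T.inv().apply(w["R"][2]).round(2))
E
```

```text
ring c [[ 600.5 -112.6  133. ]]
[ 48  32  29  92  93 103 106 105 109 108  41  16  12   7   0  14  23  39
  18  15  17  50 107 104 104 102  38  71  86  92]Traceback (most recent call last):
  File "<stdin>", line 9, in <module>
ValueError: max() iterable argument is empty
```

```bash
cat >> h.py <<'E'
def heights(c,d):
    v,u=np.mgrid[:d.shape[0],:d.shape[1]]
    P=np.stack([u*d,v*d,d],-1).reshape(-1,3)@np.linalg.inv(c["camera_matrix"]).T
    return ((P-c["t"])@c["R"]).reshape(*d.shape,3)
def rect(m,c,z):
    k=max(cv2.findContours(m.astype(np.uint8),0,2)[0],key=cv2.contourArea)
    b=ray(c,cv2.boxPoints(cv2.minAreaRect(k)),z)
    e=np.diff(np.vstack([b,b[:1]]),axis=0)
    return b.mean(0).round(1),[(np.linalg.norm(x).round(1),np.degrees(np.arctan2(x[1],x[0])).round(1)) for x in e[:2]]
E
python3 - <<'E'
from h import *
c=dict(np.load("top0.npz")); P=heights(c,c["d"]); z=P[...,2]
box=np.zeros(z.shape,bool); box[130:290,290:390]=1
print("beam+",rect(box&(z>105),c,117))
print("base",rect(box&(z>6)&(z<22),c,12))
print("ring",rect(box&(z>126),c,133))
t=box&(z>36)&(z<60); t[:230]=0; print("tab",rect(t,c,48))
o=np.array([600,-112,0])
for y in(0,90,-90,180): print(y,[None if q is None else np.round(q) for q in (kin.inverse_kinematics((o+[-130,0,330]).tolist(),[180,0,y]),kin.inverse_kinematics((o+[0,0,138]).tolist(),[180,0,y]))])
w=optics.get_calibration("wrist"); print(w["camera_matrix"].round(1).tolist())
s=manip.observe(); T=Rot.from_euler("xyz",s["orientation"],degrees=True)
print("cam in tool",T.inv().apply(-w["R"].T@w["t"]-s["tool_pos"]).round(1),T.inv().apply(w["R"][2]).round(2))
E
```

```text
beam+ (array([ 604., -112.,  117.]), [(np.float64(63.8), np.float64(0.1)), (np.float64(146.2), np.float64(-89.0))])
base (array([ 572. , -111.7,   12. ]), [(np.float64(243.2), np.float64(-1.8)), (np.float64(153.9), np.float64(-91.0))])
ring (array([ 602.5, -112.6,  133. ]), [(np.float64(60.4), np.float64(-89.0)), (np.float64(60.8), np.float64(179.1))])
tab (array([ 446.8, -106.5,   48. ]), [(np.float64(8.0), np.float64(-3.0)), (np.float64(70.7), np.float64(-91.9))])
0 [array([-25., -12., 109.,  -0.,  83.,  65.]), array([-20.,  14., 104.,  -0.,  62.,  70.])]
90 [array([-25., -12., 109.,   0.,  83., -25.]), array([-20.,  14., 104.,   0.,  62., -20.])]
-90 [array([-25., -12., 109.,  -0.,  83., 155.]), array([-20.,  14., 104.,  -0.,  62., 160.])]
180 [array([ -25.,  -12.,  109.,    0.,   83., -115.]), array([ -20.,   14.,  104.,    0.,   62., -110.])]
[[298.4, 0.0, 255.9], [0.0, 298.4, 193.1], [0.0, 0.0, 1.0]]
cam in tool [  76.4    0.4 -142.6] [-0.3  -0.    0.95]
```

```bash
python3 - <<'E'
from h import *
effector.close()
a=np.array([442.8,-106.4]); u=np.array([601.5,-112.6])-a; u/=np.linalg.norm(u); yaw=np.degrees(np.arctan2(u[1],u[0])); print(yaw)
O=[180,0,180+yaw]
for back in (26,22,18,16):
    p=a-u*back
    if all(kin.inverse_kinematics([*p,z],O) is not None for z in(120,30)): break
print(back,p)
manip.move_ptp([*p,120],O); manip.move_straight([*p,28],feed=120)
manip.pause(.2); s0=manip.observe(); f0=s0["wrist_force"]; print(s0["clock"],s0["tool_pos"],f0)
for k in list(range(-8,48,8))+[47]:   # tool centre (assume 11 mm half width), mm relative to first contact
    q=a+u*(k-11+2); manip.move_straight([*q,28],feed=60); s=manip.observe(); f=s["wrist_force"]-f0
    print(k,s["tool_pos"].round(1),f.round(2),round(s["clock"],1))
    if f[0]<-12: break
E
```

```text
-2.2372606899111234
26 [ 416.81981874 -105.38502127]
3.9917 [ 417.4853268  -105.7072763    28.84424989] [-0.00080042 -0.13534168 -0.56193456]
-8 [ 426.5 -105.9   28.3] [ 0.02 -0.66  0.6 ] 4.3
0 [ 434.2 -106.1   27.9] [-0.25  0.37  0.56] 4.6
8 [ 442.5 -106.5   28.1] [-0.5  -0.17  1.09] 4.9
16 [ 450.6 -106.9   28.2] [-0.18  0.23  0.46] 5.1
24 [ 458.6 -107.2   28.2] [0.02 0.73 0.24] 5.4
32 [ 466.6 -107.5   28.2] [-0.18 -0.79  1.35] 5.7
40 [ 474.6 -107.8   28.2] [-0.54 -0.06  0.75] 6.0
47 [ 481.5 -108.    28.2] [-0.52 -0.01  0.28] 6.3
```

```bash
python3 - <<'E'
from h import *
im,d=optics.get_image("top"); c=optics.get_calibration("top"); P=heights(c,d); z=P[...,2]
im2,_=optics.get_image("scene")
cv2.imwrite("pics/a.png",np.hstack([cv2.resize(im[130:290,280:400],(480,600)) if 0 else cv2.resize(im[130:290,280:400],None,fx=3,fy=3),cv2.resize(im2[150:310,100:260],None,fx=3,fy=3)[:480,:440]]))
print(manip.observe()["wrist_force"])
E
```

```text
[0.15911983 0.64581899 0.97852257]
```

View pics/a.png

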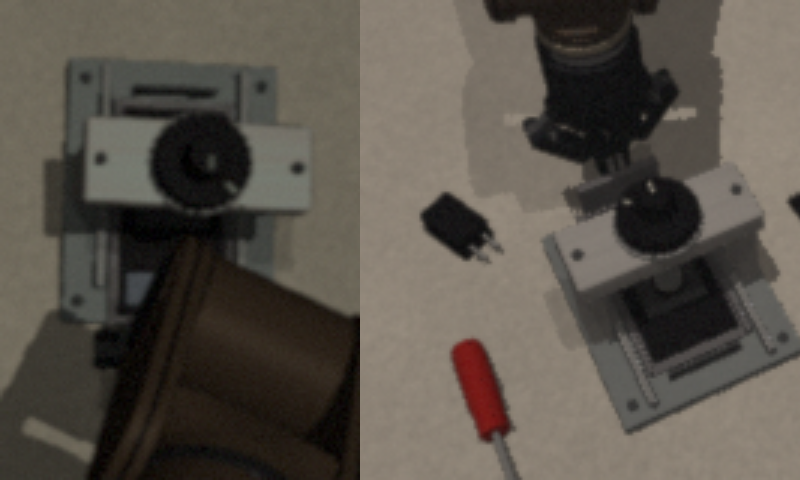

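The scene view (right half) shows the tray well in, with the fingers against the tab. I'll keep pushing in small steps until the stop is felt.

```bash
python3 - <<'E'
from h import *
a=np.array([442.8,-106.4]); u=np.array([601.5,-112.6])-a; u/=np.linalg.norm(u)
f0=manip.observe()["wrist_force"]
for k in range(49,72,2):
    q=a+u*(k-9); manip.move_straight([*q,28],feed=30); s=manip.observe(); f=s["wrist_force"]-f0
    print(k,s["tool_pos"].round(1),f.round(2),round(s["clock"],1))
    if f[0]<-9: break
E
```

```text
49 [ 482.7 -107.9   28. ] [-0.68 -0.66 -1.02] 6.6
51 [ 484.6 -107.9   27.8] [-1.   -0.39 -1.44] 6.9
53 [ 486.8 -108.    27.9] [-1.33 -0.71 -0.98] 7.1
55 [ 488.1 -108.    27.8] [-4.32  0.03  0.32] 7.4
57 [ 488.1 -107.9   27.7] [-12.26  -0.84   7.1 ] 7.6
```

```bash
python3 - <<'E'
from h import *
s=manip.observe(); p=s["tool_pos"]
manip.move_straight([p[0]-15,p[1],p[2]],feed=100); manip.move_straight([p[0]-15,p[1],250],feed=200)
effector.open_jaws()
manip.move_ptp([601.5,-112.6,230],[180,0,87.8]); manip.pause(.3)
c=optics.get_calibration("wrist"); im,d=optics.get_image("wrist"); cv2.imwrite("pics/w.png",im)
np.savez("w.npz",im=im,d=d,**c)
P=heights(c,d); z=P[...,2]
near=np.hypot(P[...,0]-601.5,P[...,1]+112.6)
for n,m,h in(("knob",(z>147)&(z<163)&(near<40),155.5),("ring",(z>125)&(z<163)&(near<45),133)):
    print(n,rect(m,c,h),np.median(z[m]))
s=manip.observe(); print(s["clock"],s["tool_pos"],s["orientation"],s["ft_torque"],s["joint_pos"])
E
```

```text
knob (array([ 601.7, -112.8,  155.5]), [(np.float64(27.6), np.float64(76.2)), (np.float64(25.8), np.float64(-13.9))]) 155.44839233531684
ring (array([ 601.6, -113.6,  133. ]), [(np.float64(58.5), np.float64(-2.2)), (np.float64(62.0), np.float64(-90.1))]) 133.3445843775973
11.7917 [ 601.43106381 -112.63711063  230.13130328] [1.79989746e+02 2.87202338e-03 8.77975146e+01] [ 0.0192476  -0.00419875  0.00276807] [-2.00991519e+01  8.59785786e+00  9.96564265e+01  4.40262741e-04
  7.17350750e+01 -1.78968047e+01]
```

View pics/w.png

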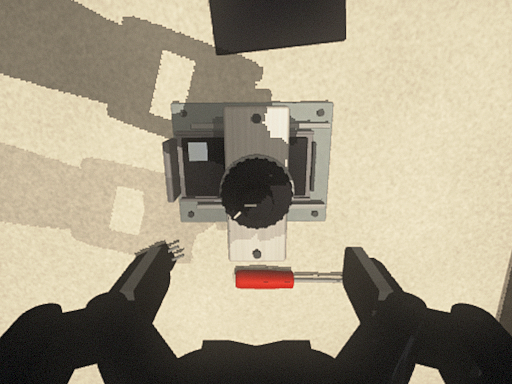

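The wrist view shows the ring and knob at about (256,190), the tray in with its tab at (169,170), and the pointer and ring mark near (240,212). The knob axis is (601.6, -112.7) at height 155.4, as expected. I'll grip and start turning.

```bash
cat >> h.py <<'E'
X,Y,Z,Y0=601.6,-112.7,138,87.8
def step(k):
    "turn to k rad of clockwise tool yaw; returns knob moment at rest, actual angle"
    manip.move_straight([X,Y,Z],[180,0,Y0-np.degrees(k)],feed=20); manip.pause(.15)
    S=[]
    for _ in range(5): S.append(manip.observe()); manip.pause(.02)
    r=[k,np.radians(Y0-np.mean([s["orientation"][2] for s in S])),np.mean([s["ft_torque"][2] for s in S])]
    print(np.round(r,4),np.mean([s["wrist_force"] for s in S],0).round(1),np.round(S[-1]["clock"],2),round(S[-1]["opening"],3)); return r
E
python3 - <<'E'
from h import *
manip.move_straight([X,Y,Z],feed=80); manip.pause(.2); s=manip.observe(); print(s["tool_pos"],s["wrist_force"],s["ft_torque"])
effector.close(); s=manip.observe(); print(s["tool_pos"],s["wrist_force"],s["ft_torque"],s["opening"],s["finger_force"])
R=[step(k) for k in (0,.05,.1,.15,.2,.25,.3)]
np.save("R.npy",R)
E
```

```text
[ 601.88316298 -112.79019637  138.58814729] [ 0.67598694 -0.31076441  0.06170803] [-0.01637361  0.04915665  0.05300821]
[ 601.92517889 -112.72000223  138.30238212] [0.57933095 0.68974307 0.76177145] [ 0.03761636 -0.09863865 -0.0176871 ] 0.2790720101157655 58.83411705493927
[0.    0.    0.019] [1.2 0.6 1.8] 14.35 0.277
[0.05   0.0494 0.0669] [2.3 0.8 2.6] 14.83 0.274
[0.1    0.0994 0.0659] [3.6 1.2 3.2] 15.32 0.279
[0.15   0.1494 0.0837] [4.9 1.1 3.1] 15.8 0.278
[0.2    0.1999 0.0585] [4.9 1.  3.3] 16.28 0.276
[0.25   0.2499 0.0265] [5.  1.2 3. ] 16.77 0.279
[0.3    0.2999 0.0479] [6.  1.2 2.7] 17.25 0.276
```

```bash
cat >> h.py <<'E'
def step(k,n=16):
    manip.move_straight([X,Y,Z],[180,0,Y0-np.degrees(k)],feed=20)
    a=manip.observe(); manip.pause(.1)
    S=[]
    for _ in range(n): S.append(manip.observe()); manip.pause(.02)
    t=np.array([s["ft_torque"][2] for s in S])
    r=[k,np.radians(Y0-np.mean([s["orientation"][2] for s in S])),t.mean(),a["ft_torque"][2],np.mean([s["joint_torque"][5] for s in S]),a["joint_torque"][5]]
    print(np.round(r,4),t.std().round(3),np.mean([s["wrist_force"] for s in S],0).round(1),np.round(S[-1]["clock"],2)); return r
E
python3 - <<'E'
from h import *
R=[step(k) for k in (.34,.38,.42,.46)]
np.save("R2.npy",R)
E
```

```text
[0.34   0.3398 0.0659 0.0457 0.0649 0.0752] 0.026 [5.5 0.7 3.1] 17.87
[0.38   0.3797 0.0612 0.0901 0.0663 0.0765] 0.025 [5.8 1.  2.8] 18.48
[0.42   0.4198 0.0644 0.0267 0.0665 0.0766] 0.029 [5.8 1.  2.8] 19.1
[0.46   0.4598 0.065  0.0713 0.0665 0.0767] 0.025 [6.  0.4 2.7] 19.72
```

```bash
python3 - <<'E'
from h import *
R=[]; n=0
for k in np.arange(.5,1.12,.04):
    R.append(step(k,8))
    n+= R[-1][4]>.076
    if n>=2: break
np.save("R3.npy",R)
E
```

```text
[0.5    0.4998 0.0687 0.0324 0.0664 0.0767] 0.036 [6.3 0.9 2.6] 20.2
[0.54   0.5398 0.065  0.0831 0.0664 0.0767] 0.036 [6.4 0.6 2.5] 20.68
[0.58   0.5798 0.0569 0.1121 0.0664 0.0767] 0.024 [6.3 0.9 2.5] 21.17
[0.62   0.6198 0.0658 0.0931 0.0664 0.0767] 0.038 [6.1 0.7 2.5] 21.65
[0.66   0.6598 0.0733 0.0698 0.0664 0.0767] 0.033 [6.4 0.4 2.6] 22.13
[0.7    0.6998 0.0589 0.0686 0.0664 0.0767] 0.021 [6.4 0.4 2.3] 22.62
[0.74   0.7398 0.0613 0.1206 0.0663 0.0766] 0.035 [6.4 0.4 2.3] 23.1
[0.78   0.7798 0.035  0.0775 0.0691 0.0793] 0.027 [6.7 0.4 2.4] 23.58
[0.82   0.8197 0.0958 0.1123 0.0862 0.0963] 0.029 [6.6 0.2 2.1] 24.07
[0.86   0.8596 0.0989 0.1332 0.1079 0.118 ] 0.02 [6.7 0.2 2.1] 24.55
```

```bash
python3 - <<'E'
from h import *
R=[step(k,6) for k in(.9,.94,.97)]
E
```

```text
[0.9    0.8995 0.1143 0.1486 0.1296 0.1398] 0.024 [ 7. -0.  2.] 25.0
[0.94   0.9393 0.1608 0.174  0.1514 0.1616] 0.045 [6.9 0.3 1.8] 25.45
[0.97   0.9691 0.2056 0.1332 0.1992 0.2064] 0.032 [7.2 0.  1.8] 25.9
```

```bash
python3 - <<'E'
from h import *
step(1.01,6); 
step(1.025,6)
E
```

```text
[1.01   1.0091 0.1924 0.2101 0.1905 0.2006] 0.024 [ 7.2 -0.5  1.9] 26.35
[1.025  1.0237 0.2651 0.2712 0.2738 0.2762] 0.042 [ 7.2 -0.4  1.9] 26.8
```

Contact came on at about 0.78 rad. At 1.025 rad, both the moment rise and the angle past contact put the force at about 22–26 N. Releasing and checking.

```bash
python3 - <<'E'
from h import *
effector.open_jaws(); manip.move_straight([X,Y,230],feed=100)
manip.move_ptp([601.5,-112.6,230],[180,0,87.8]); manip.pause(.3)
c=optics.get_calibration("wrist"); im,d=optics.get_image("wrist"); o=np.load("w.npz")["im"]
f=lambda i:cv2.convertScaleAbs(cv2.resize(i[90:240,155:335],None,fx=2.2,fy=2.2,interpolation=cv2.INTER_CUBIC),alpha=1.6,beta=20)
cv2.imwrite("pics/f.png",np.hstack([f(o),f(im)])); print(manip.observe()["clock"])
E
```

```text
29.825
```

View pics/f.png

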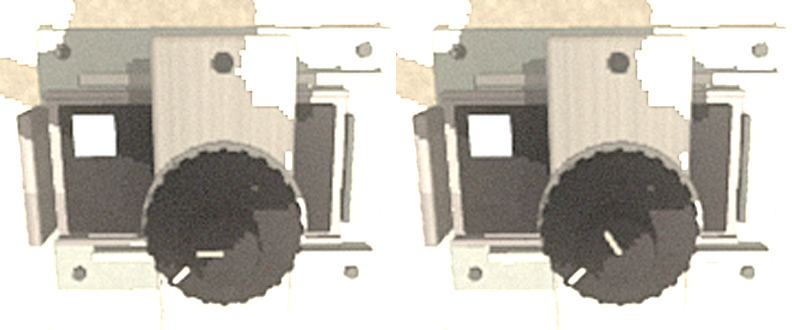

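In the before/after view the pointer has turned clockwise from 0° to about 59° (1.03 rad), so the knob did not slip. The ring mark (at (181,274) before, (577,276) after, panel offset 396) and the tray are unmoved.

```bash
python3 -c "
from cell import order; print(order.job_done())"
```

```text
the job is handed in; nothing more can be done
None
```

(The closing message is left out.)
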